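# Snap the guard cover onto the carving-blade rack and keep it pressed home

## Robot

A 6-joint arm with a two-finger parallel gripper is mounted at the origin on the work surface. World frame = base frame: x ahead of the robot, y to its left, z up, the work surface at z = 0. Lengths are in m, angles in degrees, forces in N, time in s.
With the tool pointing down it reaches from about 0.4 to 0.825 m from the base axis. Payload 7 kg.
Tool frame: the origin (TCP) lies on the centre line of the jaws, within the pads' length; the fingertips stand 19 mm ahead of it and the grasp point (between the pads) is the TCP (r.tip_extent is the distance from the TCP to the fingertips, in m); z points along the fingers, y is the line along which they close (so a half turn about z gives the same grasp; the last joint's range is limited). The gripper opens to 88 mm and grips with 3 to 60 N. Pads are 19 mm wide; open, the fingers measure 130 mm over their backs; the gripper's body (78 mm by 193 mm) begins 47 mm behind the grasp point.
Start: joints at [93.684, 20.546, 0.682, 0, -70.136, -16.507], TCP at [0.15, 0.658, 0.206] pointing down, gripper open.
Joint ranges: [-176.03, 176.03], [-82.01, 121.73], [-58.28, 71.71], [-173.87, 95.51], [-174.79, -0.11], [-173.66, 173.66]. Speed limits (degrees/s): [136.94, 136.94, 172.46, 180, 180, 180].

## Interface

Orientations are given as [roll, pitch, yaw] about the fixed x, y, z axes, in that order (R = Rz(yaw) Ry(pitch) Rx(roll)).
In Python, from plant import r gives the robot as it stands. The module is installed in compiled form; this text tells all that it offers.
- The arm moves only by the tool jog_arm, never from a script. Its argument "deltas" is a list that holds one entry, the list of rows, each a list of 5 numbers: the opening, from -1 (shut) to 1 (fully open), then the shift along the world's x, y, z in cm, then the turn about the world's z in rad. In form: [[[claw, dx, dy, dz, turn], ...]]. A call has 1 to 8 rows; each row shifts and turns the commanded pose from where the row before left it; what a row does not reach is not made up. A row lasts 1/8 s, in which the tool goes at most 62.5 mm and 10.7 degrees, less where a joint would pass 70% of its speed; a pose out of reach is approached as far as the arm can. A call with a gripper value outside its range is refused whole. The fingers move at their own pace and stop on an object; "force" is the grip in N (left out, the last holds). Time passes only in rows, so rows that do not move let the fingers close. It gives the time, the measured TCP pose, the force, the opening and the grip force at its end, in the units of the state.
- r.get_state(): the state, without advancing time (a new reading comes with each control period).
- r.capture(name): name is "scene" or "top" or "wrist"; returns the picture (480x640x3 uint8, blue, green, red); there is no depth.
- r.camera_info(name): a dict with "fx", "fy", "cx", "cy" (pixels), "view" (4x4, takes a point from world to camera coordinates). Camera axes: x right, y up, looking along -z (the intrinsics and any distortion apply to the point x, -y, -z); pixel columns grow to the right and rows downward; lengths in m; the calibration is good to about 2 mm. A picture is of the moment at which its call begins: read the wrist's pose just before it. camera_info takes no time and is no camera call; for the wrist camera it gives the pose at the moment of the call.
- r.close_job(): hands the job in; it is judged then, once.
The state is a dict: "time_s": time; "joints": joint angles; "qd": joint speeds; "joint_torque": joint torques, N m; "tcp_pos": TCP position; "eef_rot": TCP orientation; "contact_force": force on the tool from outside, world axes, zero at the start; "moment": the same for the moment, N m; "gripper_width": finger opening in m; "gripper_force": force on a finger pad.
Only numpy, scipy, OpenCV 4.12 (cv2) and the standard library are available. Lean on these libraries where they do the work, as an engineer would, in place of code of your own. Each camera call takes 0.05 s, during which the arm holds its last target. There are 200 camera calls.

## Task

Pick up the grey guard cover by its grip bar, set it over the bare blades of the wooden blade rack with its beaded ends towards the two steel catches, and press it down until both catches snap over it and it sits fully home on the black seat. Keep pressing down on it firmly: finish still holding it down, do not let go. Leave the knives and other things on the bench where they are.

Things in the scene. Friction and masses are not known exactly. Their poses are not given: they have to be found in the camera images.
- cover: Loose grey plastic cover, a box open below: 136 long (x) x 66 wide (y) x 55 high, inside 123 x 55, 50 deep, 0.1 to 0.2 kg. A round bead 36 wide stands out 4 mm from each end (x) wall, centred 6 mm above the lower edge. A grip bar on top makes it 79 high in all. Origin: centre of the underside, z up. Starts upright on the bench, left or right of the middle. Same when turned half round.
- grip_bar (a point): Middle of the cover's solid grip bar (64 long along x, 18 wide along y, 24 high), 67 mm above the cover's underside, 12 mm above its flat top.
- rack: Blade rack fixed to the bench: dark wooden block 200 long (x) x 96 wide (y) x 26 high; on it a wooden boss with five bare blades up to 74 above the bench. Origin: centre of the underside, z up. On the other side of the bench from the cover. With the cover home, its origin is 30 mm above the rack's and right over it, x along x (either way round), its flat top 85 mm above the bench.
- boss_top (a point): Middle of the top of the boss, 53 mm above the bench. The boss is 120 x 50 up to 46 mm, then a step 112 x 40 that leads the cover on. The cover has 1.5 mm of play each way along x and 2.5 along y round the boss; it must be over it within some 5 mm before going down.
- seat: Black ledge round the foot of the boss, 144 x 74, fixed part of the rack; the cover's lower edge comes to rest on its hard top, 30 mm above the bench. Origin: centre of its underside, 26 mm above the bench.
- catch_a (a joint): Sprung steel catch at the rack's -x end, a rounded bar along y, 8 thick, 44 above the bench, 73 from the rack's centre. Metres: 0 at rest, pushed outward by the bead (3 mm), back near 0 once the bead is under it. Contact begins with the cover's edge 14 mm above the seat; both take 10 to 20 N over 6 mm, then the force drops and they draw the cover down.
- catch_b (a joint): The same catch at the rack's +x end.
- whittling_knife: Bystander: wooden-handled carving knife, 180 long, 16 high, lying between the rack and the cover (mm), to be left alone. Origin at its underside.
- skew_knife: Bystander: wooden-handled knife, 165 long, 16 high, at the left (mm), to be left alone. Origin at its underside.
- gouge: Bystander: black-handled gouge, 190 long, lying at the right (mm), to be left alone. Origin at its underside.
- blank: Bystander: small carving blank of pale wood, 50 x 40 x 34 high (mm), to be left alone. Origin at its underside.
- disc: Bystander: wooden disc, 68 across, 22 high (mm), to be left alone. Origin at its underside.
- glue: Bystander: white glue bottle, 60 across, 160 high (mm), to be left alone. Origin at its underside.
- mallet: Bystander: turned wooden mallet standing on its head, 84 across, 170 high (mm), to be left alone. Origin at its underside.
Things that resemble listed ones, but are neither listed nor needed, are in the scene too. What is shaped like the cover but green is not meant.

How it is judged (in metres and radians):
On the way, in this order (a step that is already met when the one before it is completed fails the run):
1. the cover is held off the bench by the gripper (height (world z) of cover above 0.03 m and contact force between the fingers and cover above 1 N and horizontal distance between cover and rack above 0.1 m), for 0.1 s.
2. the cover has snapped home: both catches are back over its beads (z of cover in the frame of rack below 0.0325 m and horizontal distance between cover and rack below 0.007 m and angle between the x axis of cover and the x axis of rack, either way round below 0.1 rad and angle between cover's own z axis and vertical below 0.06 rad and value of joint each of catch_a, catch_b below 0.002 m), for 0.2 s.
At the end, for the whole second after the job is handed in: Cover home on the seat (within 2.5 mm in height, 7 mm sideways, 0.1 rad in direction, 0.06 rad of tilt), both catches sprung back to under 2 mm, and the fingers still on the cover, pressing it on the seat with more than 5 N, through the last second (all of step 2 and contact force between cover and seat above 5 N and contact force between the fingers and cover above 3 N); the arm keeps its last pose, push and grip.
It fails at once if one of the other things on the bench is displaced by more than 30 mm (distance of any of whittling_knife, skew_knife, gouge, blank, disc, glue, mallet from where it was at the start of the episode above 0.03 m).
It also fails if it takes over 48 s, if anything falls off the work surface, if the arm or the gripper's body presses on something with over 40 N, if the wrist force passes 120 N, or if a joint passes its speed limit or range.

## Working session

There is one attempt and no reset: what is moved stays moved. The work goes in short steps, Python scripts to look and compute and a tool call to move; the robot and the scene stay as the last step left them, time stands still between calls to the robot, and variables do not carry over. Pictures are saved under pics/ and viewed, at most 10 in all, crops included, and the job is handed in when it is done.

Besides the shell and the picture viewer there is one more tool, called in YAML: its name, and indented under it one key for each argument. jog_arm: Moves the arm, as the interface text tells. Its arguments: {"type":"object","properties":{"deltas":{"type":"array"},"force":{"type":"number"}},"required":["deltas"]}

```bash
mkdir -p pics
python3 - <<'E'
from plant import r
import cv2,numpy as np
s=r.get_state();print({k:np.round(v,3).tolist() for k,v in s.items()})
for n in("top","scene"):
    cv2.imwrite(f"pics/{n}0.png",r.capture(n));c=r.camera_info(n);print(n,{k:np.round(v,4).tolist() if not isinstance(v,str) else v for k,v in c.items()})
E
```

```text
{'time_s': 0.0, 'joints': [93.685, 20.592, 0.632, -0.021, -70.135, -16.509], 'qd': [0.064, -0.006, 0.071, 0.122, -0.086, -0.025], 'joint_torque': [-0.0, -58.271, 29.306, 6.997, 0.007, -0.0], 'tcp_pos': [0.15, 0.658, 0.205], 'eef_rot': [179.903, -0.008, -12.83], 'contact_force': [0.378, 0.255, -0.726], 'moment': [0.011, 0.001, -0.024], 'gripper_force': 0.0, 'gripper_width': 0.088}
top {'fx': 437.2479, 'fy': 437.2479, 'cx': 318.7122, 'cy': 239.0238, 'view': [[0.0204, -0.9998, -0.0021, -0.0127], [0.9973, 0.0202, 0.07, -0.5473], [-0.07, -0.0035, 0.9975, -1.1267], [0.0, 0.0, 0.0, 1.0]]}
scene {'fx': 535.9948, 'fy': 535.9948, 'cx': 317.7563, 'cy': 239.532, 'view': [[-0.0176, 0.9998, 0.0129, 0.0021], [-0.8192, -0.0218, 0.5732, 0.4316], [0.5733, -0.0005, 0.8193, -1.8559], [0.0, 0.0, 0.0, 1.0]]}
```

View pics/top0.png

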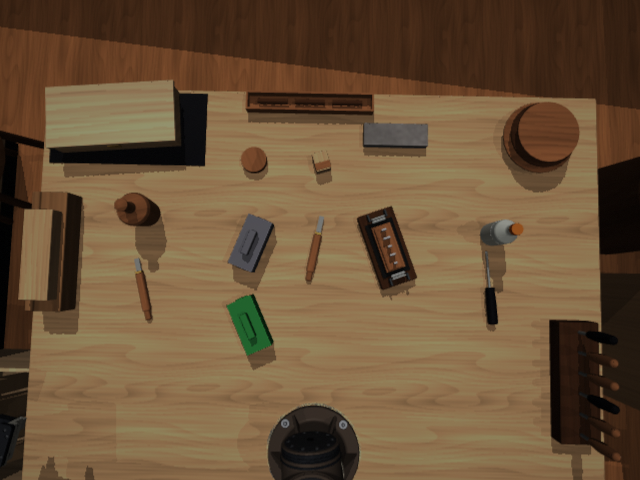

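View pics/scene0.png

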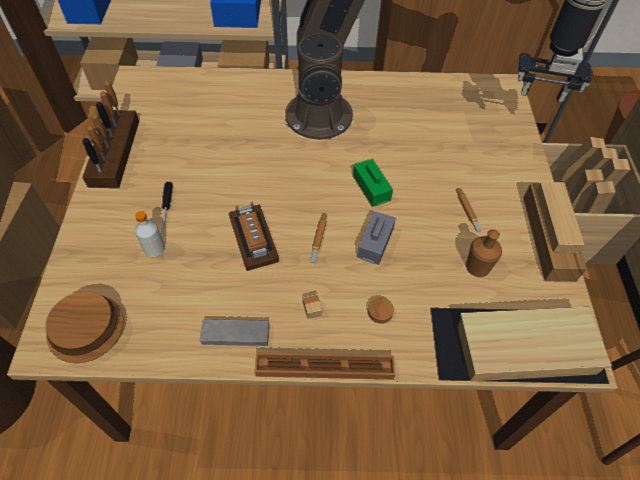

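```bash
cat > h.py <<'E'
from plant import r
import cv2,numpy as np
def ray(c,uv,z):
    "pixels (n,2) -> world points on plane z"
    V=np.array(c["view"]);R=V[:3,:3];o=-R.T@V[:3,3]
    uv=np.atleast_2d(uv).astype(float)
    d=np.c_[(uv[:,0]-c["cx"])/c["fx"],-(uv[:,1]-c["cy"])/c["fy"],-np.ones(len(uv))]@R
    return o+d*((z-o[2])/d[:,2])[:,None]
def proj(c,P):
    V=np.array(c["view"]);p=np.atleast_2d(P)@V[:3,:3].T+V[:3,3]
    return np.c_[c["cx"]+c["fx"]*p[:,0]/-p[:,2],c["cy"]-c["fy"]*p[:,1]/-p[:,2]]
def biggest(m,near=None):
    cs=cv2.findContours(m.astype(np.uint8),cv2.RETR_EXTERNAL,cv2.CHAIN_APPROX_NONE)[0]
    return max(cs,key=cv2.contourArea)
E
python3 - <<'E'
from h import *
t=cv2.imread("pics/top0.png");s=cv2.imread("pics/scene0.png")
a=np.hstack([cv2.resize(x,(390,290),interpolation=cv2.INTER_CUBIC) for x in(t[200:290,210:330],t[200:290,340:460])])
b=np.hstack([cv2.resize(x,(390,290),interpolation=cv2.INTER_CUBIC) for x in(s[195:285,320:440],s[195:285,195:315])])
cv2.imwrite("pics/z.png",np.vstack([a,b]))
print(t[243,262],t[228,250],t[262,240],t[250,400],t[280,390],t[212,375],t[235,400])
E
```

```text
[87 82 84] [83 79 80] [82 78 79] [20 28 40] [44 42 40] [15 26 46] [16 27 48]
```

View pics/z.png

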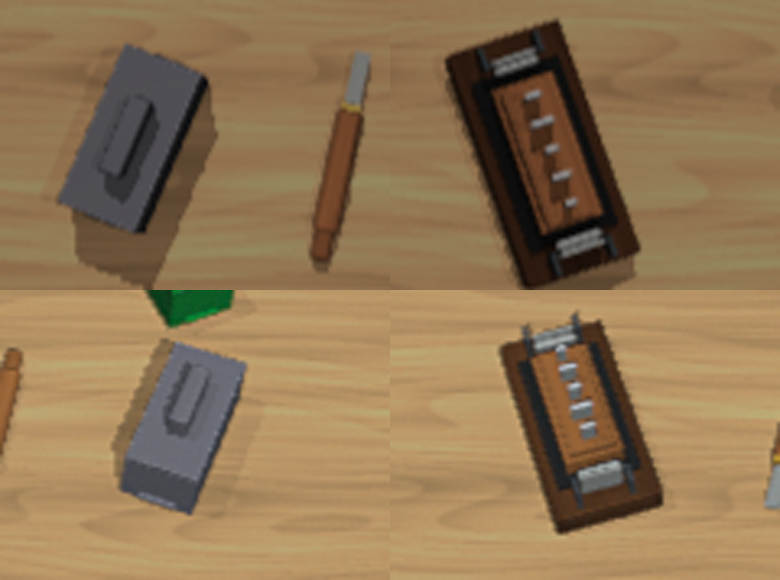

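The picture shows the grey cover (top view centre ≈(252,243), bar along its long axis), and the rack at ≈(387,248) with its boss and two catches; the knife lies between them at ≈(315,248).

Run:
```python
from h import *
t=cv2.imread("pics/top0.png").astype(int);c=r.camera_info("top")
def rect(m,z,off):
    k=biggest(m)[:,0]+off; P=(ray(c,k,z)[:,:2]*1000).astype(np.float32)
    return cv2.minAreaRect(P),cv2.boxPoints(cv2.minAreaRect(P)).round().tolist()
w=t[200:290,220:290]; m=(w.max(2)-w.min(2)<14)&(w.max(2)>55)
print("cover top",rect(m,.055,(220,200)))
w=t[200:295,345:425]; m=(w[:,:,2]<75)
m=cv2.morphologyEx(m.astype(np.uint8),cv2.MORPH_OPEN,np.ones((3,3)))
print("rack",rect(m,.026,(345,200)))
m=(w[:,:,2]>85)&(w[:,:,2]-w[:,:,0]>45)&(w[:,:,2]<150)
m=cv2.morphologyEx(m.astype(np.uint8),cv2.MORPH_CLOSE,np.ones((5,5)))
n,l,st,ce=cv2.connectedComponentsWithStats(m);print(st,ce)
```

```text
cover top (((532.8728637695312, 173.67601013183594), (64.37642669677734, 135.9247283935547), 68.74491882324219), [[458.0, 168.0], [585.0, 119.0], [608.0, 179.0], [481.0, 228.0]])
rack (((527.7952880859375, -177.04983520507812), (200.16539001464844, 99.22722625732422), 20.080307006835938), [[417.0, -165.0], [451.0, -258.0], [639.0, -189.0], [605.0, -96.0]])
[[  13    7   58   83 2304]
 [   0    0   80   95 4600]
 [  27   23   33   49  696]] [[40.35894097 48.96614583]
 [38.50282609 46.06195652]
 [43.24712644 46.69109195]]
```

jog_arm:
  deltas:
    - [[1, 2.7, -3.4, 0, 0], [1, 2.7, -3.4, 0, 0], [1, 2.7, -3.4, 0, 0], [1, 2.7, -3.4, 0, 0], [1, 2.7, -3.4, 0, 0], [1, 2.7, -3.4, 0, 0], [1, 2.7, -3.4, 0, 0], [1, 2.7, -3.4, 0, -0.05]]
  force: 40

```text
time_s: 1.1
tcp_pos: [0.3664, 0.3848, 0.2062]
eef_rot: [180.0, 0.0, -15.7]
contact_force: [1.0, 1.5, -0.8]
gripper_width: 0.0877
gripper_force: 0.0
```

jog_arm:
  deltas:
    - [[1, 2.7, -3.4, 0, -0.05], [1, 2.7, -3.4, 0, -0.045], [1, 2.7, -3.4, 0, 0], [1, 2.7, -3.4, 0, 0], [1, 2.7, -3.4, 0, 0], [1, 2.7, -3.4, 0, 0], [1, 0.5, -0.8, 0, 0], [1, 0, 0, 0, 0]]

```text
time_s: 2.1
tcp_pos: [0.5327, 0.1736, 0.2059]
eef_rot: [180.0, 0.0, -21.2]
contact_force: [-0.5, -0.1, 0.0]
gripper_width: 0.0878
gripper_force: 0.0
```

Run:
```python
from h import *
import json
s=r.get_state();print(s["time_s"],s["tcp_pos"],s["eef_rot"],s["contact_force"])
c=r.camera_info("wrist");cv2.imwrite("pics/w1.png",r.capture("wrist"))
json.dump({k:np.array(v).tolist() for k,v in c.items()},open("w1.json","w"))
V=np.array(c["view"]);print(-V[:3,:3].T@V[:3,3],V[2,:3])
print(proj(c,[[.533,.174,.055],[.533,.174,.079]]))
```

```text
2.1 [0.53271164 0.17360353 0.20591163] [ 1.79966310e+02  3.57899605e-02 -2.12180671e+01] [-0.51687572 -0.13945626  0.03084223]
[0.59393973 0.14997872 0.38457819] [ 0.2302813  -0.08880018  0.96906401]
[[319.23753154 224.82916579]
 [319.21179492 229.87188612]]
```

View pics/w1.png

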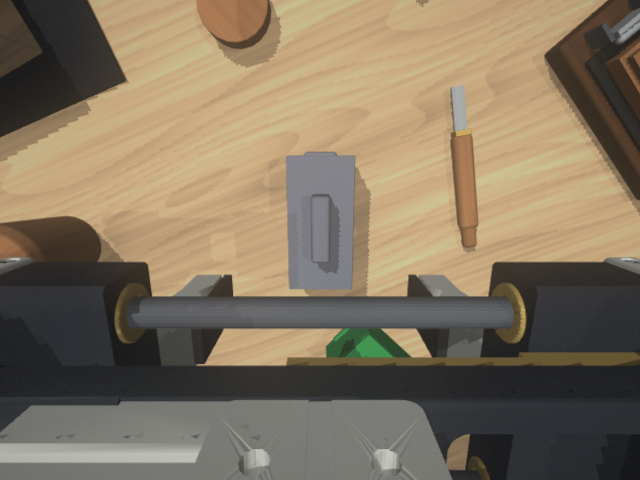

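The wrist view shows the cover squarely between the fingers: top face from (287,156) to (354,289), bar around (320,228). I'll measure it by mask.

Run:
```python
from h import *
import json
c=json.load(open("w1.json"));t=cv2.imread("pics/w1.png").astype(int)
w=t[130:300,250:400]; m=(w.max(2)-w.min(2)<26)&(w.max(2)>70)
k=biggest(m)[:,0]+(250,130)
def fit(k,z):
    P=(ray(c,k,z)[:,:2]*1000).astype(np.float32);b=cv2.boxPoints(cv2.minAreaRect(P));return cv2.minAreaRect(P),b.round(1).tolist()
print(fit(k[k[:,1]>156],.055), k.min(0),k.max(0))
w=t[190:268,305:336]
print(w[40,:,1].tolist())
```

```text
(((531.8101806640625, 173.3954315185547), (65.72434997558594, 133.0394287109375), 68.82791900634766), [[457.8999938964844, 166.8000030517578], [582.0, 118.69999694824219], [605.7000122070312, 180.0], [481.6000061035156, 228.10000610351562]]) [286 152] [354 288]
[124, 122, 122, 123, 122, 118, 103, 114, 125, 130, 132, 131, 131, 130, 131, 129, 130, 129, 129, 128, 128, 127, 122, 108, 87, 92, 98, 99, 100, 100, 100]
```

jog_arm:
  deltas:
    - [[1, 0, 0, -4, 0], [1, 0, 0, -4, 0], [1, 0, 0, -3, 0], [1, 0, 0, -1.2, 0], [1, 0, 0, -0.8, 0], [1, 0, 0, 0, 0], [-1, 0, 0, 0, 0], [-1, 0, 0, 0, 0]]

```text
time_s: 3.15
tcp_pos: [0.5333, 0.1744, 0.0772]
eef_rot: [-179.9, -0.0, -21.1]
contact_force: [0.3, 0.2, -0.7]
gripper_width: 0.0733
gripper_force: 0.0
```

jog_arm:
  deltas:
    - [[-1, 0, 0, 0, 0], [-1, 0, 0, 0, 0], [-1, 0, 0, 0, 0], [-1, 0, 0, 0, 0]]

```text
time_s: 3.65
tcp_pos: [0.5328, 0.1741, 0.0763]
eef_rot: [180.0, 0.0, -21.1]
contact_force: [-0.6, -0.2, 0.2]
gripper_width: 0.0332
gripper_force: 0.0
```

jog_arm:
  deltas:
    - [[-1, 0, 0, 0, 0], [-1, 0, 0, 0, 0], [-1, 0, 0, 0, 0], [-1, 0, 0, 0, 0]]

```text
time_s: 4.15
tcp_pos: [0.5328, 0.1741, 0.0764]
eef_rot: [180.0, -0.0, -21.1]
contact_force: [-0.5, 0.5, 0.5]
gripper_width: 0.0008
gripper_force: 0.0
```

The fingers closed to 0.8 mm, so they missed the bar. I need to look before doing anything else.

Run:
```python
from h import *
import json
s=r.get_state();print(s)
a=r.capture("scene");b=r.capture("top");c=r.capture("wrist");cv2.imwrite("pics/t2.png",b);cv2.imwrite("pics/s2.png",a)
x=cv2.resize(a[170:300,310:470],(400,325));y=cv2.resize(c,(400,300))
cv2.imwrite("pics/m2.png",np.vstack([np.hstack([x,cv2.resize(b[180:310,180:340],(400,325))]),np.hstack([y,cv2.resize(c[100:340,160:480],(400,300))])])[:600])
print(r.tip_extent)
```

```text
{'time_s': 4.15, 'joints': array([ 3.81071120e+01,  1.67595698e+01, -2.36039438e+01,  1.25938178e-03,
       -4.96361856e+01,  3.07627598e+01]), 'qd': array([ 0.01412455, -0.01123007, -0.089602  ,  0.06292241,  0.00840439,
       -0.06450106]), 'joint_torque': array([ 1.14437896e-04, -4.75685477e+01,  2.38199347e+01,  5.64380184e+00,
        7.14754220e-02, -7.64235506e-05]), 'tcp_pos': array([0.53282467, 0.1741321 , 0.07636468]), 'eef_rot': array([ 1.79999768e+02, -9.78396481e-04, -2.11293126e+01]), 'contact_force': array([-0.52170337,  0.4671801 ,  0.5304919 ]), 'moment': array([0.03574458, 0.05782752, 0.03136344]), 'gripper_force': 0.0, 'gripper_width': 0.0008294459416381408}
0.019
```

View pics/m2.png

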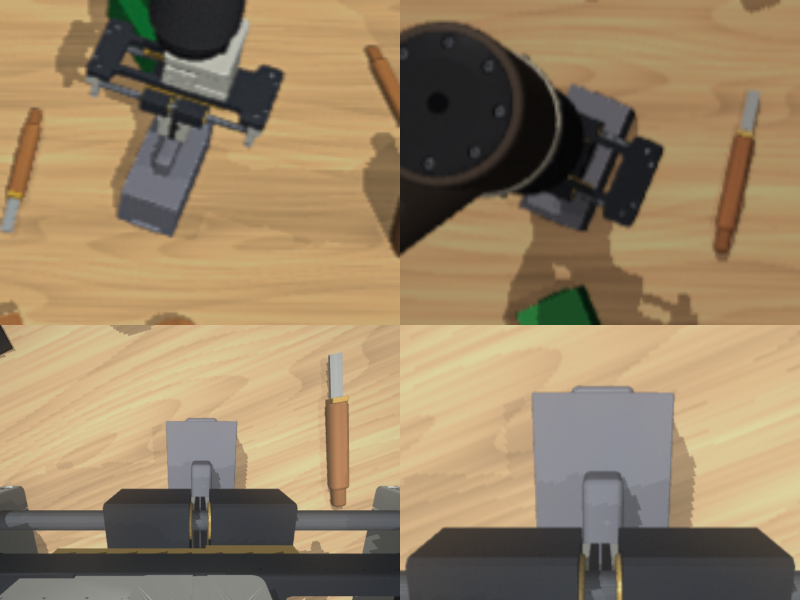

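The scene and wrist views show the fingers at mid-bar, with the cover unmoved. I can't tell whether they are round the bar or above it, so I'll zoom in.

Run:
```python
from h import *
a=cv2.imread("pics/s2.png")
c=r.capture("wrist");cv2.imwrite("pics/w3.png",c)
x=cv2.resize(a[205:255,355:405],(400,400),interpolation=cv2.INTER_CUBIC)
y=cv2.resize(c[200:300,270:370],(400,400),interpolation=cv2.INTER_CUBIC)
o=np.hstack([x,y]);o=np.clip(o.astype(float)*1.5,0,255).astype(np.uint8)
cv2.imwrite("pics/m3.png",o)
ci=r.camera_info("scene");print(proj(ci,[[.533,.174,.079],[.5328,.1741,.0574],[.533+.032*.933,.174-.032*.36,.079],[.533-.032*.933,.174+.032*.36,.079]]))
ci=r.camera_info("wrist");print(proj(ci,[[.533,.174,.079],[.5328,.1741,.0574],[.533+.032*.933,.174-.032*.36,.079],[.533-.032*.933,.174+.032*.36,.079]]))
```

```text
[[378.27053157 226.35892827]
 [377.4910654  230.87084261]
 [374.58071112 235.03953932]
 [381.87627352 217.87611892]]
[[319.92405623 278.60753207]
 [319.87485236 266.72249807]
 [319.91193275 221.88610812]
 [319.93519778 330.73486045]]
```

View pics/m3.png

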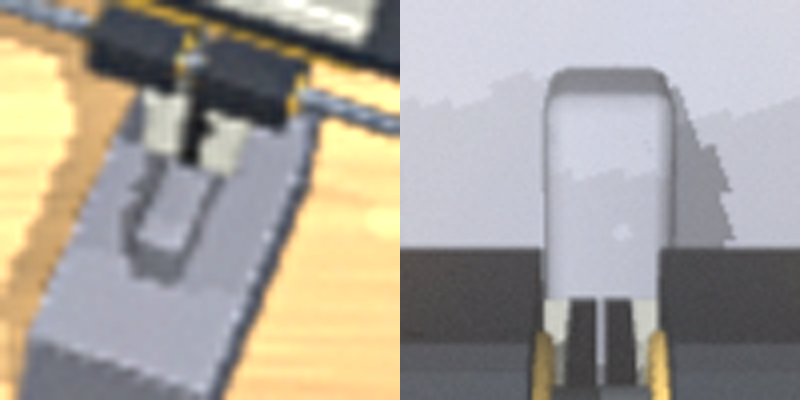

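Run:
```python
from h import *
w=r.camera_info("wrist");s=r.camera_info("scene")
for z in(.057,.07,.079,.09,.1,.11):
    for d in (0,.0095):
        P=[.533+d*.933,.174-d*.36,z];print(z,d,proj(w,P).round(1),proj(s,P).round(1))
print(r.get_state()["gripper_width"])
```

```text
0.057 0 [[319.9 266.2]] [[377.4 231. ]]
0.057 0.0095 [[319.9 251.4]] [[376.4 233.6]]
0.07 0 [[319.9 273.2]] [[377.9 228.3]]
0.07 0.0095 [[319.9 257.5]] [[376.8 230.8]]
0.079 0 [[319.9 278.6]] [[378.3 226.4]]
0.079 0.0095 [[319.9 262.3]] [[377.2 228.9]]
0.09 0 [[319.9 286. ]] [[378.7 224. ]]
0.09 0.0095 [[319.9 268.7]] [[377.6 226.6]]
0.1 0 [[319.9 293.4]] [[379.1 221.8]]
0.1 0.0095 [[319.9 275.3]] [[378.  224.4]]
0.11 0 [[320.  301.9]] [[379.5 219.6]]
0.11 0.0095 [[319.9 282.7]] [[378.4 222.2]]
0.0004614616048791718
```

The pads have met above the bar. Rays from both views put the tips at z≈0.09–0.10, though the stated TCP implies 0.057. I'll probe the bar's top (0.079) gently with the shut fingers to get the true tip offset.

jog_arm:
  deltas:
    - [[-1, 0, 0, -0.4, 0], [-1, 0, 0, -0.2, 0], [-1, 0, 0, 0, 0], [-1, 0, 0, 0, 0]]

```text
time_s: 4.85
tcp_pos: [0.5329, 0.1742, 0.0703]
eef_rot: [180.0, -0.0, -21.1]
contact_force: [-0.4, 0.4, -0.0]
gripper_width: 0.0003
gripper_force: 0.0
```

jog_arm:
  deltas:
    - [[-1, 0, 0, -0.2, 0], [-1, 0, 0, 0, 0], [-1, 0, 0, -0.2, 0], [-1, 0, 0, 0, 0]]

```text
time_s: 5.35
tcp_pos: [0.5327, 0.1741, 0.0662]
eef_rot: [180.0, 0.0, -21.1]
contact_force: [0.0, -1.3, 0.6]
gripper_width: 0.0002
gripper_force: 0.0
```

jog_arm:
  deltas:
    - [[-1, 0, 0, -0.2, 0], [-1, 0, 0, 0, 0], [-1, 0, 0, -0.2, 0], [-1, 0, 0, 0, 0]]

```text
time_s: 5.85
tcp_pos: [0.5327, 0.1741, 0.0622]
eef_rot: [180.0, 0.0, -21.1]
contact_force: [-0.2, -0.1, -0.4]
gripper_width: 0.0003
gripper_force: 0.0
```

jog_arm:
  deltas:
    - [[-1, 0, 0, -0.2, 0], [-1, 0, 0, 0, 0], [-1, 0, 0, -0.2, 0], [-1, 0, 0, 0, 0]]

```text
time_s: 6.35
tcp_pos: [0.533, 0.1742, 0.0591]
eef_rot: [-180.0, -0.0, -21.1]
contact_force: [-2.4, 0.4, 7.1]
gripper_width: 0.0003
gripper_force: 3.5
```

Run:
```python
from h import *
a=r.capture("scene");c=r.capture("wrist")
x=cv2.resize(a[205:255,355:405],(400,400),interpolation=cv2.INTER_CUBIC)
y=cv2.resize(c[200:300,270:370],(400,400),interpolation=cv2.INTER_CUBIC)
o=np.hstack([x,y]);o=np.clip(o.astype(float)*1.5,0,255).astype(np.uint8)
cv2.imwrite("pics/m4.png",o)
s=r.get_state();print(s["tcp_pos"],s["contact_force"])
```

```text
[0.53300347 0.17424377 0.05912369] [-2.83123984 -0.7301238   7.46576155]
```

View pics/m4.png

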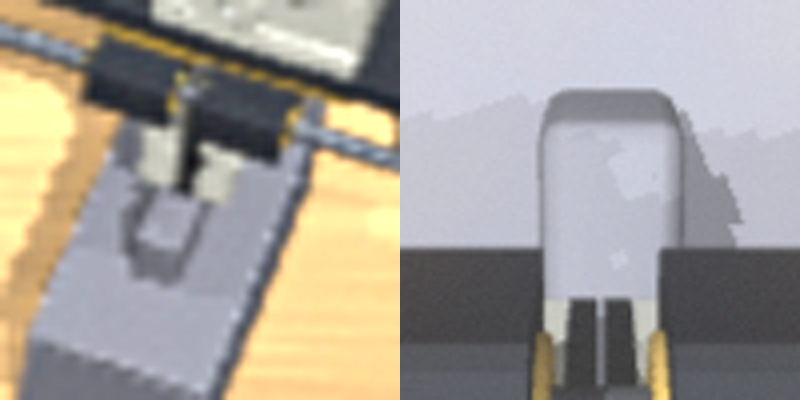

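Contact came at a TCP z of about 0.0595 on the bar's 0.079 top. The tips therefore stand about 19.5 mm behind the reported TCP, not ahead of it. For tips at 0.0575 the TCP must read about 0.038. I'll reopen, lower and grip.

jog_arm:
  deltas:
    - [[0.2, 0, 0, 1, 0], [0.2, 0, 0, 0, 0], [0.2, 0, 0, 0, 0], [0.2, 0, 0, 0, 0], [0.2, 0, 0, 0, 0], [0.2, 0, 0, 0, 0]]

```text
time_s: 7.2
tcp_pos: [0.5327, 0.1741, 0.0682]
eef_rot: [180.0, 0.0, -21.1]
contact_force: [-1.2, 0.1, -0.4]
gripper_width: 0.0508
gripper_force: 0.0
```

jog_arm:
  deltas:
    - [[0.2, 0, 0, -1, 0], [0.2, 0, 0, -0.8, 0], [0.2, 0, 0, -0.6, 0], [0.2, 0, 0, -0.3, 0], [0.2, 0, 0, -0.2, 0], [0.2, 0, 0, 0, 0]]

```text
time_s: 7.95
tcp_pos: [0.5328, 0.1741, 0.0393]
eef_rot: [180.0, -0.0, -21.1]
contact_force: [-0.3, 0.3, 0.6]
gripper_width: 0.0524
gripper_force: 0.0
```

jog_arm:
  deltas:
    - [[-1, 0, 0, -0.05, 0], [-1, 0, 0, 0, 0], [-1, 0, 0, 0, 0], [-1, 0, 0, 0, 0], [-1, 0, 0, 0, 0], [-1, 0, 0, 0, 0]]
  force: 50

```text
time_s: 8.7
tcp_pos: [0.5326, 0.174, 0.0388]
eef_rot: [180.0, 0.0, -21.1]
contact_force: [-1.3, 0.3, -0.7]
gripper_width: 0.0173
gripper_force: 49.9
```

jog_arm:
  deltas:
    - [[-1, 0, 0, 1, 0], [-1, 0, 0, 3, 0], [-1, 0, 0, 4, 0], [-1, 0, 0, 4, 0], [-1, 0, 0, 0, 0], [-1, 0, 0, 0, 0]]

```text
time_s: 9.45
tcp_pos: [0.5323, 0.174, 0.1587]
eef_rot: [-180.0, 0.0, -21.1]
contact_force: [-1.1, -0.1, -2.7]
gripper_width: 0.0176
gripper_force: 49.9
```

jog_arm:
  deltas:
    - [[-1, -1.3, -3.9, 0, 0.07], [-1, -1.3, -3.9, 0, 0.07], [-1, -1.3, -3.9, 0, 0.07], [-1, -1.3, -3.9, 0, 0.07], [-1, -1.3, -3.9, 0, 0.07], [-1, -1.3, -3.9, 0, 0.07], [-1, -1.3, -3.9, 0, 0.07], [-1, -1.3, -3.9, 0, 0.07]]

```text
time_s: 10.45
tcp_pos: [0.4273, -0.139, 0.1577]
eef_rot: [-180.0, 0.1, 11.1]
contact_force: [1.2, 0.3, -2.0]
gripper_width: 0.0175
gripper_force: 49.9
```

jog_arm:
  deltas:
    - [[-1, -1.3, -3.9, 0, 0.07], [-1, -0.9, -4.4, 0, 0.09], [-1, 0, 0, 0, 0], [-1, 0, 0, 0, 0], [-1, 0, 0, 0, 0]]

```text
time_s: 11.08
tcp_pos: [0.4068, -0.2201, 0.1584]
eef_rot: [-180.0, 0.0, 20.2]
contact_force: [0.2, 1.0, -1.2]
gripper_width: 0.0178
gripper_force: 49.9
```

Run:
```python
from h import *
import json
s=r.get_state();print(s["time_s"],s["tcp_pos"],s["eef_rot"],s["contact_force"],s["gripper_width"])
c=r.camera_info("wrist");cv2.imwrite("pics/w5.png",r.capture("wrist"))
json.dump({k:np.array(v).tolist() for k,v in c.items()},open("w5.json","w"))
V=np.array(c["view"]);print(-V[:3,:3].T@V[:3,3],V[2,:3])
```

```text
11.075 [ 0.40679379 -0.22014758  0.15844477] [-1.79974132e+02  3.73387111e-02  2.01503722e+01] [ 0.22561342  0.96641019 -1.22673065] 0.01779163557595783
[ 0.46843406 -0.19708907  0.33707956] [0.23190576 0.08541875 0.96898057]
```

View pics/w5.png

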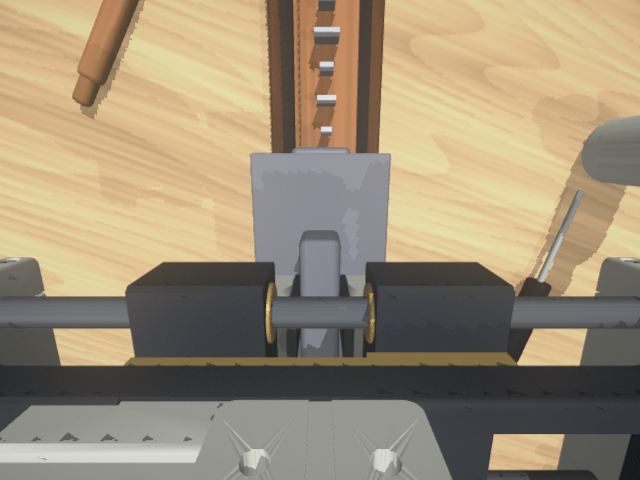

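The wrist view shows the cover held level ((252,153)–(388,260)), and the rack directly ahead: block edges at columns ≈268 and 384, boss top ≈294–358. Now I'll measure the sideways offset from this view and the lengthwise position from the catches in the first two pictures.

Run:
```python
from h import *
import json
c=json.load(open("w5.json"));w=cv2.imread("pics/w5.png").astype(int)
T=np.array([.40679,-.22015]);a=np.deg2rad(20.15);ex=np.array([np.cos(a),np.sin(a)]);ey=np.array([-ex[1],ex[0]])
loc=lambda P:np.c_[(P[:,:2]-T)@ex,(P[:,:2]-T)@ey]*1000
for row in(10,50,90,130):
    l=w[row]; dark=np.where(l[:,2]<130)[0]; dark=dark[(dark>250)&(dark<400)]
    e=[dark.min(),dark.max()]
    # boss: orange hue saturated bright between
    print(row,e,loc(ray(c,[[x,row] for x in e],.026)).round(1).tolist(), l[e[0]-2:e[0]+34:3,2].tolist(), l[e[1]-33:e[1]+3:3,2].tolist())
# blades/catches
for n,off in(("top",(355,200,70,90)),("scene",(225,195,60,80))):
    ci=r.camera_info(n);im=cv2.imread(f"pics/{n}0.png").astype(int);x,y,W,H=off;q=im[y:y+H,x:x+W]
    m=((q.max(2)-q.min(2)<35)&(q.max(2)>95)).astype(np.uint8)
    _,l,st,ce=cv2.connectedComponentsWithStats(m)
    for s,k in zip(st[1:],ce[1:]):
        if s[4]>5: 
            uv=k+(x,y); print(n,s[4],uv.round(1),"z44",(ray(ci,uv,.044)[0,:2]*1000).round(1),"z74",(ray(ci,uv,.07)[0,:2]*1000).round(1))
```

```text
10 [np.int64(267), np.int64(383)] [[181.4, 43.2], [181.5, -51.0]] [163, 95, 112, 111, 102, 77, 75, 74, 70, 70, 180, 116] [186, 189, 194, 132, 72, 70, 73, 74, 116, 112, 107, 100]
50 [np.int64(268), np.int64(382)] [[152.2, 43.5], [152.2, -51.5]] [220, 104, 114, 110, 104, 79, 78, 75, 74, 72, 170, 131] [187, 191, 198, 124, 73, 75, 75, 82, 118, 117, 116, 107]
90 [np.int64(270), np.int64(380)] [[121.4, 42.9], [121.4, -51.2]] [227, 102, 118, 110, 105, 77, 76, 75, 72, 174, 168, 176] [189, 188, 199, 200, 76, 76, 78, 78, 119, 118, 120, 102]
130 [np.int64(271), np.int64(378)] [[88.8, 43.2], [88.8, -50.9]] [214, 97, 107, 106, 105, 76, 74, 73, 69, 170, 125, 169] [195, 187, 195, 197, 76, 76, 77, 78, 118, 119, 121, 108]
top 33 [378.6 218.6] z44 [ 601.5 -154.6] z74 [ 598.4 -151.1]
top 9 [383.8 228.8] z44 [ 575.4 -168.1] z74 [ 572.9 -164.3]
top 13 [386.2 237.1] z44 [ 554.2 -174.6] z74 [ 552.2 -170.7]
top 8 [389.5 245.5] z44 [ 532.8 -183.2] z74 [ 531.2 -179.1]
top 12 [392.5 253.8] z44 [ 511.6 -191.1] z74 [ 510.5 -186.7]
top 7 [395.1 262.3] z44 [ 490.1 -198. ] z74 [ 489.6 -193.5]
top 47 [398.1 274.7] z44 [ 458.7 -205.9] z74 [ 458.9 -201.2]
scene 76 [245.3 210.1] z44 [ 459.  -205.2] z74 [ 479.2 -200.7]
scene 47 [250.4 222.3] z44 [ 502.5 -186.4] z74 [ 521.9 -182.4]
scene 56 [254.4 234.2] z44 [ 543.8 -171.5] z74 [ 562.3 -167.7]
scene 87 [259.4 252.2] z44 [ 604.2 -152.6] z74 [ 621.4 -149.2]
```

jog_arm:
  deltas:
    - [[-1, 1, 0.2, 3, 0], [-1, 1, 0.2, 3, 0], [-1, 1, 0.2, 3, 0], [-1, 0, 0, 0, 0], [-1, 0, 0, 0, 0]]

```text
time_s: 11.75
tcp_pos: [0.4364, -0.2141, 0.2481]
eef_rot: [-180.0, 0.0, 20.2]
contact_force: [0.2, -0.6, -2.4]
gripper_width: 0.0176
gripper_force: 49.9
```

Run:
```python
from h import *
import json
s=r.get_state();print(s["time_s"],s["tcp_pos"],s["eef_rot"],s["contact_force"],s["gripper_width"])
c=r.camera_info("wrist");w=r.capture("wrist");cv2.imwrite("pics/w6.png",w);w=w.astype(int)
json.dump({k:np.array(v).tolist() for k,v in c.items()},open("w6.json","w"))
T=s["tcp_pos"][:2];a=np.deg2rad(s["eef_rot"][2]);ex=np.array([np.cos(a),np.sin(a)]);ey=np.array([-ex[1],ex[0]])
loc=lambda P:np.c_[(P[:,:2]-T)@ex,(P[:,:2]-T)@ey]*1000
for x in(285,292,350,357): print("col",x,w[:150:2,x,2].tolist())
for row in(60,100,130):
    l=w[row]; d=np.where(l[:,2]<130)[0]; d=d[(d>250)&(d<400)];e=[d.min(),d.max()+1]
    print(row,e,loc(ray(c,[[x-.5,row] for x in e],.026)).round(1).tolist())
# cover top edge
zt=s["tcp_pos"][2]-.0388+.055
print(loc(ray(c,[[320,152],[320,153]],zt)),proj(c,np.r_[T+.068*ex,zt]),proj(c,np.r_[T+.032*ex,zt+.024]))
cv2.imwrite("pics/m6.png",np.hstack([cv2.resize(w[0:300,170:470].astype(np.uint8),(600,600))]))
```

```text
11.75 [ 0.43643502 -0.21406476  0.24811959] [-1.79951074e+02  3.26244978e-02  2.01689540e+01] [ 0.17108    -0.60032716 -2.4349295 ] 0.017648457480442543
col 285 [222, 222, 224, 225, 225, 225, 225, 225, 224, 219, 223, 224, 225, 223, 219, 111, 110, 110, 111, 110, 109, 110, 110, 109, 109, 108, 108, 108, 103, 99, 93, 87, 97, 92, 89, 101, 92, 92, 102, 95, 92, 104, 104, 106, 105, 103, 108, 104, 104, 109, 105, 104, 107, 105, 104, 108, 106, 104, 109, 109, 105, 108, 108, 105, 109, 108, 105, 108, 109, 107, 110, 110, 109, 110, 108]
col 292 [224, 223, 224, 224, 225, 225, 225, 225, 225, 225, 221, 223, 226, 226, 221, 115, 114, 113, 112, 114, 112, 113, 112, 112, 111, 117, 115, 117, 87, 80, 77, 79, 77, 78, 78, 78, 77, 77, 76, 76, 76, 76, 76, 76, 76, 76, 76, 76, 76, 78, 74, 75, 77, 75, 76, 76, 75, 77, 74, 75, 75, 74, 76, 75, 77, 76, 76, 75, 75, 76, 75, 75, 74, 74, 73]
col 350 [215, 215, 219, 224, 224, 223, 225, 225, 225, 223, 225, 225, 225, 225, 220, 120, 121, 120, 120, 120, 122, 121, 120, 120, 121, 120, 119, 121, 96, 79, 78, 79, 78, 78, 78, 79, 76, 77, 77, 78, 78, 76, 75, 77, 77, 77, 77, 76, 75, 76, 77, 78, 77, 77, 76, 78, 79, 77, 76, 77, 79, 77, 77, 77, 77, 77, 75, 76, 76, 74, 77, 75, 77, 75, 74]
col 357 [224, 221, 217, 220, 225, 224, 225, 225, 225, 225, 225, 225, 225, 225, 220, 118, 119, 118, 119, 119, 118, 118, 117, 117, 115, 117, 116, 117, 117, 120, 118, 118, 118, 118, 117, 118, 118, 119, 118, 117, 118, 116, 118, 118, 117, 118, 117, 117, 116, 117, 117, 117, 118, 118, 117, 117, 117, 118, 117, 117, 117, 117, 118, 116, 118, 118, 116, 117, 116, 118, 116, 116, 117, 117, 116]
60 [np.int64(276), np.int64(364)] [[167.4, 48.3], [167.4, -46.8]]
100 [np.int64(278), np.int64(363)] [[127.1, 47.3], [127.2, -47.0]]
130 [np.int64(279), np.int64(362)] [[95.5, 47.2], [95.5, -46.9]]
[[68.07996546  0.25824114]
 [67.6291328   0.25804714]] [[320.55332218 152.17762201]] [[320.6027963  239.32736546]]
```

View pics/m6.png

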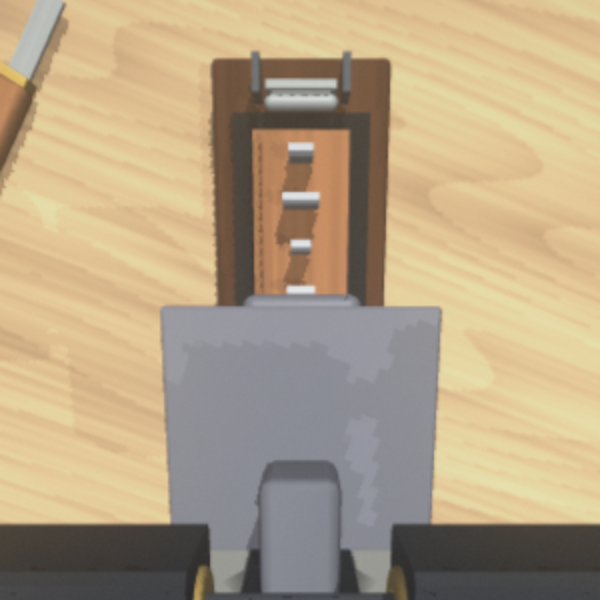

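The crop shows the cover aligned with the rack. The block's far edge is at image row ≈29, the seat's far edge at ≈56 and the boss top's far edge at ≈64.

Run:
```python
from h import *
import json
c=json.load(open("w6.json"))
T=np.array([.43643502,-.21406476]);a=np.deg2rad(20.169);ex=np.array([np.cos(a),np.sin(a)]);ey=np.array([-ex[1],ex[0]])
for n,row,z,d in(("block",29,.026,100),("seat",56,.030,72),("bosstop",64.5,.053,56)):
    x=((ray(c,[[320,row]],z)[0,:2]-T)@ex)*1000; print(n,x,x-d)
for x in(126,127,128,129): print(x,T+ex*x/1000)
w=cv2.imread("pics/w6.png").astype(int);print(w[58:72,330,2].tolist(),w[24:34,330,2].tolist())
```

```text
block 197.15038166953548 97.15038166953548
seat 170.25681558697795 98.25681558697795
bosstop 156.43503000323534 100.43503000323534
126 [ 0.55470866 -0.17062117]
127 [ 0.55564734 -0.17027638]
128 [ 0.55658602 -0.16993159]
129 [ 0.5575247 -0.1695868]
[71, 74, 72, 70, 70, 71, 105, 185, 199, 198, 199, 201, 199, 199] [226, 226, 225, 226, 220, 155, 117, 115, 117, 114]
```

Rack centre lies 98–100 mm ahead along tool x. The three edges and the catch midpoints agree, and it is centred sideways. I'll move over it and go down with force checks.

jog_arm:
  deltas:
    - [[-1, 2, 0.7, 0, 0], [-1, 3, 1.1, 0, 0], [-1, 3, 1.1, 0, 0], [-1, 1.3, 0.5, -2, 0], [-1, 0, 0, -5, 0], [-1, 0, 0, -4, 0], [-1, 0, 0, -1.3, 0], [-1, 0, 0, 0, 0]]

```text
time_s: 12.8
tcp_pos: [0.5299, -0.1808, 0.1254]
eef_rot: [-180.0, 0.1, 20.1]
contact_force: [-0.0, 0.3, -1.4]
gripper_width: 0.0174
gripper_force: 49.9
```

jog_arm:
  deltas:
    - [[-1, 0, 0, -1, 0], [-1, 0, 0, -1, 0], [-1, 0, 0, -0.4, 0], [-1, 0, 0, 0, 0], [-1, 0, 0, 0, 0]]

```text
time_s: 13.42
tcp_pos: [0.5301, -0.1809, 0.1022]
eef_rot: [180.0, -0.0, 20.1]
contact_force: [-0.5, 0.4, -2.2]
gripper_width: 0.0177
gripper_force: 49.9
```

jog_arm:
  deltas:
    - [[-1, 0, 0.1, -0.5, 0], [-1, 0, 0, -0.4, 0], [-1, 0, 0, -0.3, 0], [-1, 0, 0, -0.2, 0], [-1, 0, 0, 0, 0], [-1, 0, 0, 0, 0]]

```text
time_s: 14.18
tcp_pos: [0.5299, -0.1799, 0.0879]
eef_rot: [180.0, -0.0, 20.1]
contact_force: [0.1, 0.3, -2.3]
gripper_width: 0.0176
gripper_force: 49.9
```

jog_arm:
  deltas:
    - [[-1, 0, 0, -0.2, 0], [-1, 0, 0, 0, 0], [-1, 0, 0, -0.2, 0], [-1, 0, 0, 0, 0], [-1, 0, 0, 0, 0]]

```text
time_s: 14.8
tcp_pos: [0.5298, -0.1799, 0.0839]
eef_rot: [180.0, 0.0, 20.1]
contact_force: [0.2, 0.5, -2.1]
gripper_width: 0.0176
gripper_force: 49.9
```

jog_arm:
  deltas:
    - [[-1, 0, 0, -0.2, 0], [-1, 0, 0, -0.2, 0], [-1, 0, 0, -0.2, 0], [-1, 0, 0, 0, 0], [-1, 0, 0, 0, 0]]

```text
time_s: 15.42
tcp_pos: [0.5303, -0.1806, 0.0796]
eef_rot: [179.9, -0.0, 20.2]
contact_force: [-3.9, -2.6, 11.3]
gripper_width: 0.0177
gripper_force: 50.0
```

jog_arm:
  deltas:
    - [[-1, -0.1, 0, -0.2, 0], [-1, 0, 0, -0.2, 0], [-1, 0, 0, 0, 0], [-1, 0, 0, 0, 0]]

```text
time_s: 15.92
tcp_pos: [0.5287, -0.1799, 0.0734]
eef_rot: [-180.0, 0.0, 20.1]
contact_force: [0.5, -2.1, -4.9]
gripper_width: 0.0178
gripper_force: 49.9
```

jog_arm:
  deltas:
    - [[-1, 0, 0, -0.2, 0], [-1, 0, 0, -0.2, 0], [-1, 0, 0, -0.2, 0], [-1, 0, 0, -0.1, 0], [-1, 0, 0, 0, 0], [-1, 0, 0, 0, 0]]

```text
time_s: 16.68
tcp_pos: [0.5291, -0.1801, 0.0685]
eef_rot: [179.9, -0.0, 20.2]
contact_force: [-4.6, 0.6, 11.4]
gripper_width: 0.0177
gripper_force: 50.0
```

jog_arm:
  deltas:
    - [[-1, 0, 0, -0.2, 0], [-1, 0, 0, 0, 0], [-1, 0, 0, 0, 0], [-1, 0, 0, 0, 0]]

```text
time_s: 17.18
tcp_pos: [0.5291, -0.1802, 0.0684]
eef_rot: [179.9, -0.1, 20.2]
contact_force: [-9.7, 2.9, 28.4]
gripper_width: 0.0176
gripper_force: 50.0
```

Run:
```python
from h import *
s=r.get_state();print(s["time_s"],s["tcp_pos"],s["eef_rot"],s["contact_force"],s["gripper_width"])
a=r.capture("scene");w=r.capture("wrist")
o=np.hstack([cv2.resize(a[180:280,200:300],(400,400),interpolation=cv2.INTER_CUBIC),cv2.resize(w[100:300,220:420],(400,400))])
cv2.imwrite("pics/m7.png",o)
```

```text
17.175 [ 0.52914814 -0.18021945  0.06838903] [ 1.79905884e+02 -7.57116076e-02  2.01841805e+01] [-9.69159611  2.881847   28.43241381] 0.017645836846893324
```

View pics/m7.png

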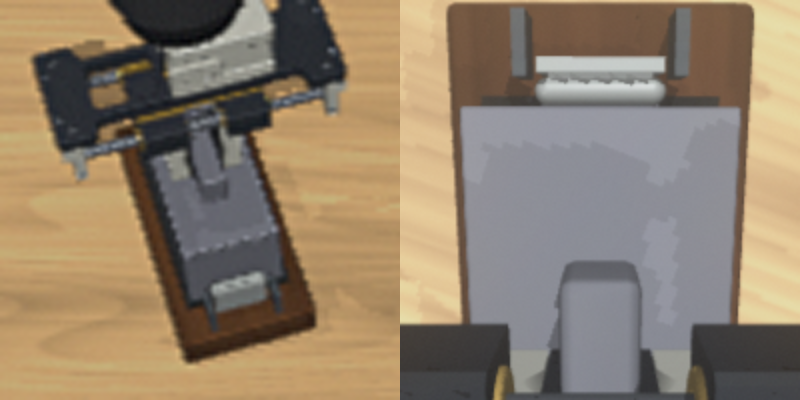

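The cover sits square on the seat with the far catch over its bead. The height reads 0.0296 m, it stays level, and it did not move under 17 N of extra push. I'm handing it in while still pressing with about 28 N.

Run:
```python
from plant import r
print(r.close_job())
```

```text
the job is handed in; nothing more can be done
None
```

The cover is on the rack and by all readings snapped home: level, at seat height, and not moving under extra push. I handed the job in with the gripper still pressing it down at about 28 N; the near catch was out of view, so that one is inferred, and no verdict came back.

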